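# Get the shaker from the back of the rack and restock its place

### The arm

A 6-joint arm with a two-finger parallel gripper is mounted at the origin on a cart in front of the work surface, level with it; the furniture and walls round the work are solid. World frame = base frame: x ahead of the robot, y to its left, z up, the work surface at z = 0. Lengths are in m, angles in rad, forces in N, time in s.
With the tool pointing down it reaches from about 0.35 to 0.775 m from the base axis. Payload 5.5 kg.
Tool frame: the origin (TCP) lies midway between the tips of the shut fingers; the grasp point (between the pads) lies 19 mm behind it; z points along the fingers, y is the line along which they close (so a half turn about z gives the same grasp; the last joint's range is limited). The gripper opens to 85 mm and grips with 20 to 120 N. Pads are 22 mm wide; open, the fingers measure 114 mm over their backs; the gripper's body (76 mm by 85 mm) begins 54 mm behind the grasp point. The pads swing forward as they close: fully open they stand 13 mm farther back than shut.
Start: joints at [1.075, 0.313, 0.046, 1.304, 0, 1.431], TCP at [0.2, 0.539, 0.231] pointing down, gripper open.
Joint ranges: [-2.76, 2.76], [-0.86, 1.69], [-1.03, 1.26], [-2.2, 2.34], [-1.47, 1.5], [-3.14, 3.14]. Speed limits (rad/s): [2.57, 2.57, 3.14, 3.14, 3.14, 3.14].

### API

Orientations are given as a unit quaternion [w, x, y, z].
In Python, from workcell import env gives the robot as it stands.
- The arm moves only by the tool move_arm, never from a script. Its argument "targets" is a list of rows, each a list of 3 entries, a list of its own where there are three numbers: the shift along the tool's x, y, z in mm, then the turn, a rotation vector about the tool's x, y, z in units of 10 degrees (1.0 is 10 degrees), then the closure, from -1 (fully open) to 1 (shut). In form: [[[dx, dy, dz], [ax, ay, az], gripper], ...]. A call has 1 to 5 rows; each row is the pose to reach, as a shift and turn from the pose commanded when the call began, along the tool's axes at that moment; what a row does not reach only later rows make up. A row lasts 1/8 s, in which the tool goes at most 62.5 mm and 10.7 degrees, less where a joint would pass 70% of its speed; a pose out of reach is approached as far as the arm can. A call with a gripper value outside its range is refused whole. The fingers move at their own pace and stop on an object; "squeeze" is the grip in N (left out, the last holds). Time passes only in rows, so rows that repeat a pose let the fingers close. It gives the time, the measured TCP pose, the force, the opening and the grip force at its end, in the units of the state.
- env.get_state(): the state, without advancing time (a new reading comes with each control period).
- env.read_camera(name): name is "side" or "top" or "wrist"; returns a dict with "pixels" (420x560x3 uint8, red, green, blue), "fovy" (degrees; the focal length in pixels is half the picture's height over the tangent of half this angle, whatever the lens; pixels are square), "cx", "cy" (the principal point, pixels), "extrinsics" (4x4, takes a point from world to camera coordinates); the wrist camera has in their place "mount" (4x4, takes a point from camera to tool coordinates, whose origin is the TCP and whose axes are the flange's). Camera axes: x right, y up, looking along -z (the intrinsics and any distortion apply to the point x, -y, -z); pixel columns grow to the right and rows downward; lengths in m; the calibration is good to about 2 mm. A picture is of the moment at which its call begins: read the wrist's pose just before it. There is no depth.
- env.hand_in(): hands the job in; it is judged then, once.
Trained networks look in a picture, given as the dict that the camera call returned (one of the last four; its "shot" number tells which), for a name from the list of things; names that differ only in an ending like _2 or _b are one class to them, and where a whole thing is asked for, a point or a joint stands for the part that bears it (a point fixed in the world has none). Each returns a list of dicts, best first, with "confidence" (0 to 1); they miss things now and then, are a little off and sometimes report something else, mostly with a low value. They report only what shows in the picture. A call takes as long as a camera call. They do not tell look-alikes from the thing itself.
- env.spot_in(thing, picture): "centre" ([x, y, z] in m, in world coordinates, good to about 4 mm: the middle of the surface that is visible of it).
- env.regions_of(thing, picture): "mask" (420x560 bool, what is visible of it).
- env.landmark_of(thing, picture): "centre" ([x, y, z] in m, in world coordinates, good to about 4 mm: a listed point, or the origin of a listed thing).
The state is a dict: "clock": time; "joint_pos": joint angles; "qvel": joint speeds; "tau": joint torques, N m; "tcp_pos": TCP position; "orientation": TCP orientation; "wrist_force": force on the tool from outside, world axes, zero at the start; "ft_torque": the same for the moment, N m; "finger_gap": finger opening in m; "grip_force": force on a finger pad.
Only numpy, scipy, OpenCV 4.12 (cv2) and the standard library are available. Lean on these libraries where they do the work, as an engineer would, in place of code of your own. Each camera call takes 0.05 s, during which the arm holds its last target. There are 200 camera calls.

### The job

I need the small shaker that stands at the back of the wooden rack, behind the pepper mill and the sauce bottle. First stand the mill and the bottle aside on the chopping board, then stand the shaker in the middle of the round cork mat and stand the loose spice jar in the middle of the rear place it left; last, put the mill and the bottle back on the rack, each on the very place where it stood at the start. Keep all four upright all the time.

Things in the scene. Friction and masses are not known exactly. Their poses are not given: they have to be found in the camera images.
- mill: Turned wooden pepper mill, one rigid piece, round, 170 mm tall, widest 58 mm (its foot); its round head is 49 mm wide from 123 to 159 mm above the underside, with a small knob on top. 0.18 kg. Stands on one of the two front places of the rack. Its origin is the centre of its underside, z axis up.
- sauce_bottle: Sauce bottle with a yellow cap, 208 mm tall, 58 mm wide up to 110 mm; above that it feels like a plain taper: 40 mm wide at 170, 34 mm at 190, 28 mm at the top. 0.4 kg. Stands on the other front place of the rack. Its origin is the centre of its underside, z axis up.
- shaker: Small shaker, squat clear body with a pierced grey domed top, 90 mm tall: body 44 mm wide up to about 70 mm, top 34 mm wide. 0.1 kg. Stands on the rear place of the rack. Its origin is the centre of its underside, z axis up.
- spice_jar: Small round spice jar with a flat black cap, 40 mm in diameter, 105 mm tall, 0.11 kg; stands alone on the worktop between the robot and the rack. Its origin is the centre of its underside, z axis up.
- rack: Low wooden rack, fixed. Base 150 (x, away from the robot) by 200 mm (y, left), upper face 12 mm above the worktop; rim 9 mm above that face round front and sides; back panel 60 mm high at x 75 to 85. Dark round spots, 66 mm wide, mark three places: front at (x -30, y +48) and (-30, -48), for mill and bottle either way round; rear (+25, 0), the shaker's. Origin: under the base's centre.
- board: Wooden chopping board, fixed, lying left or right of the rack, 300 mm long (its y), 200 mm wide (its x), 18 mm thick. Its narrow grip (y from -150 to -70 mm) points towards the robot, more or less; the broad blade reaches from y = -70 to +150 mm. Origin: underside, centre of the whole length and width.
- mat: Round cork mat, 110 mm in diameter, 6 mm thick, fixed on the worktop, on the other side of the rack from the board. Origin: centre of its underside.
Mind the look-alikes: they are no part of the job. Leave any blue look-alike of the sauce_bottle alone.

How it is judged:
On the way, in this order (a step that is already met when the one before it is completed fails the run):
1. mill and bottle both stand, released, on the chopping board (x of mill in the frame of board between -0.1 and 0.1 m and y of mill in the frame of board between -0.1 and 0.15 m and z of mill in the frame of board between 0.01 and 0.024 m and linear speed of each of mill, sauce_bottle below 0.03 m/s and angular speed of each of mill, sauce_bottle below 0.3 rad/s and angle between each of mill, sauce_bottle's own z axis and vertical below 0.1 rad and contact force between each of mill, sauce_bottle and the fingers below 0.1 N and x of sauce_bottle in the frame of board between -0.1 and 0.1 m and y of sauce_bottle in the frame of board between -0.1 and 0.15 m and z of sauce_bottle in the frame of board between 0.01 and 0.024 m), for 0.2 s.
2. the shaker stands, released, in the middle of the cork mat (horizontal distance between shaker and mat below 0.02 m and z of shaker in the frame of mat between 0.001 and 0.011 m and linear speed of shaker below 0.03 m/s and angular speed of shaker below 0.3 rad/s and angle between shaker's own z axis and vertical below 0.1 rad and contact force between shaker and the fingers below 0.1 N), for 0.2 s.
3. the spice jar stands, released, on the rear place of the rack, mill and bottle still on the board (x of spice_jar in the frame of rack between 0.01 and 0.04 m and y of spice_jar in the frame of rack between -0.015 and 0.015 m and z of spice_jar in the frame of rack between 0.007 and 0.017 m and linear speed of spice_jar below 0.03 m/s and angular speed of spice_jar below 0.3 rad/s and angle between spice_jar's own z axis and vertical below 0.1 rad and contact force between spice_jar and the fingers below 0.1 N and x of mill in the frame of board between -0.1 and 0.1 m and y of mill in the frame of board between -0.1 and 0.15 m and z of mill in the frame of board between 0.01 and 0.024 m and x of sauce_bottle in the frame of board between -0.1 and 0.1 m and y of sauce_bottle in the frame of board between -0.1 and 0.15 m and z of sauce_bottle in the frame of board between 0.01 and 0.024 m), for 0.2 s.
At the end, for the whole second after the job is handed in: The shaker stands on the cork mat, its axis within 20 mm of the mat's centre; the spice jar stands on the rack within 15 mm of the rear place in each direction; mill and bottle each stand on the rack within 15 mm of where they stood at the start; all upright (within 0.1 rad), at rest and released (all of step 2 and x of spice_jar in the frame of rack between 0.01 and 0.04 m and y of spice_jar in the frame of rack between -0.015 and 0.015 m and z of spice_jar in the frame of rack between 0.007 and 0.017 m and linear speed of each of spice_jar, mill, sauce_bottle below 0.03 m/s and angular speed of each of spice_jar, mill, sauce_bottle below 0.3 rad/s and angle between each of spice_jar, mill, sauce_bottle's own z axis and vertical below 0.1 rad and contact force between each of spice_jar, mill, sauce_bottle and the fingers below 0.1 N and distance of each of mill, sauce_bottle from where it was at the start of the episode below 0.015 m); the robot touches nothing.
It fails at once if mill, bottle, shaker or spice jar tipped over (more than 0.6 rad) (angle between any of mill, sauce_bottle, shaker, spice_jar's own z axis and vertical above 0.6 rad).
It also fails if it takes over 138 s, if anything falls off the work surface, if the arm or the gripper's body presses on something with over 40 N, if the wrist force passes 120 N, or if a joint passes its speed limit or range.

## Working session

There is one attempt and no reset: what is moved stays moved. The work goes in short steps, Python scripts to look and compute and a tool call to move; the robot and the scene stay as the last step left them, time stands still between calls to the robot, and variables do not carry over. Pictures are saved under pics/ and viewed, at most 14 in all, crops included, and the job is handed in when it is done.

Besides the shell and the picture viewer there is one more tool, called as name(argument=value, ...), one argument or row to a line, values as JSON. move_arm: Moves the arm, as the interface text tells. Its arguments: {"type":"object","properties":{"targets":{"type":"array","items":{"type":"array"}},"squeeze":{"type":"number"}},"required":["targets"]}

```bash
mkdir -p pics; cat > h.py <<'E'
from workcell import env
import numpy as np, cv2
from scipy.spatial.transform import Rotation as R
def shot(n,f=None):
    p=env.read_camera(n)
    if f: cv2.imwrite('pics/'+f,p['pixels'][:,:,::-1])
    return p
def tool(s=None):
    s=s or env.get_state(); q=s['orientation']
    return np.array(s['tcp_pos']),R.from_quat([q[1],q[2],q[3],q[0]]).as_matrix()
E
python3 - <<'E'
from h import *
np.set_printoptions(precision=4,suppress=True)
s=env.get_state();print(s)
for n in['top','side']:
    p=shot(n,n+'0.png');print(n,{k:v for k,v in p.items() if k!='pixels'})
    for t in['mill','sauce_bottle','shaker','spice_jar','rack','board','mat']:
        for o in env.landmark_of(t,p): print(t,np.round(o['centre'],3),o['confidence'])
E
```

```text
{'clock': 0.0, 'joint_pos': array([1.0754, 0.314 , 0.045 , 1.3036, 0.    , 1.4312]), 'qvel': array([-0.0005, -0.0001, -0.0011,  0.0015,  0.0009, -0.0002]), 'tau': array([  0.0004, -48.0622,  29.8538,   0.0193,  -0.    ,  -0.    ]), 'tcp_pos': array([0.2001, 0.5385, 0.2304]), 'orientation': array([-0.0003,  0.1769,  0.9842, -0.0009]), 'wrist_force': array([-0.2758,  0.4263, -0.0263]), 'ft_torque': array([-0.0078,  0.0116,  0.0192]), 'grip_force': 0.0, 'finger_gap': 0.08559243093730165}
top {'fovy': 53.89886997787, 'cx': 287.86434013016634, 'cy': 208.52229173766514, 'extrinsics': array([[-0.2031, -0.9791, -0.0094,  0.1003],
       [ 0.9194, -0.194 ,  0.3421, -0.5171],
       [-0.3368,  0.0608,  0.9396, -0.8979],
       [ 0.    ,  0.    ,  0.    ,  1.    ]]), 'shot': 1}
mill [ 0.565 -0.035  0.012] 0.7
sauce_bottle [0.557 0.067 0.009] 0.8
sauce_bottle [0.469 0.3   0.   ] 0.68
shaker [0.62  0.021 0.01 ] 0.87
spice_jar [0.595 0.016 0.   ] 0.71
rack [0.593 0.014 0.   ] 0.75
board [0.472 0.303 0.001] 0.96
mat [ 0.531 -0.249  0.001] 0.87
side {'fovy': 43.09240482006621, 'cx': 284.5108742454484, 'cy': 205.99565874437562, 'extrinsics': array([[ 0.3702, -0.9287, -0.0215, -0.2056],
       [ 0.6144,  0.2274,  0.7555, -0.3587],
       [-0.6968, -0.2929,  0.6548, -0.996 ],
       [ 0.    ,  0.    ,  0.    ,  1.    ]]), 'shot': 2}
mill [ 0.563 -0.036  0.011] 0.87
mill [ 0.47   0.299 -0.001] 0.34
sauce_bottle [0.563 0.061 0.015] 0.82
sauce_bottle [0.429 0.083 0.001] 0.59
shaker [0.622 0.014 0.015] 0.82
spice_jar [ 0.447 -0.026  0.001] 0.64
spice_jar [ 0.472  0.297 -0.001] 0.32
rack [ 0.592  0.015 -0.001] 0.94
board [ 0.469  0.3   -0.003] 0.71
mat [ 0.528 -0.249 -0.   ] 0.98
```

View pics/top0.png

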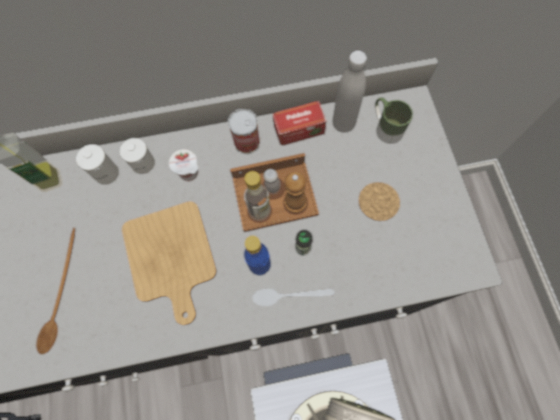

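View pics/side0.png

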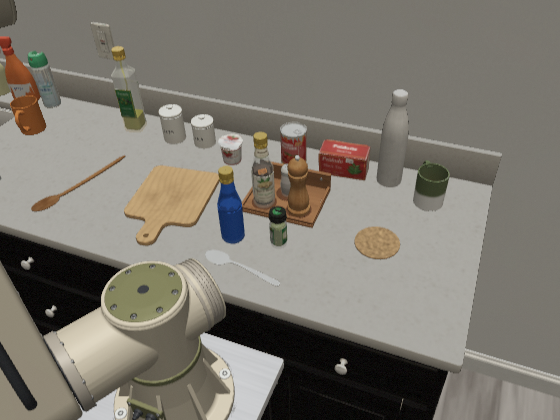

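The mill is at about (295,195) in the top view and the yellow-capped clear bottle at (256,197). The shaker (271,180) stands behind them and the jar (304,240) stands loose in front. The bottle look-alike is the blue one at (257,255); the clear one on the rack is the one meant because it stands on a front spot and isn't blue. Next I'll square up the tool and measure the board's yaw.

move_arm(
  targets=[
    [[0,0,-20],[0,0,-1],-1],
    [[0,0,-40],[0,0,-2.04],-1],
    [[0,0,-40],[0,0,-2.04],-1],
    [[0,0,-40],[0,0,-2.04],-1],
  ],
)

```text
clock: 1.3
tcp_pos: [0.2002, 0.5389, 0.2706]
orientation: [-0.0, 0.001, 1.0, -0.0]
wrist_force: [0.3, -0.1, -0.5]
finger_gap: 0.0854
grip_force: 0.0
```

```bash
python3 - <<'E'
from h import *
np.set_printoptions(precision=4,suppress=True)
def ray(p,u,v,z):
    f=210/np.tan(np.radians(p['fovy']/2)); E=np.array(p['extrinsics']);d=E[:3,:3].T@np.array([(u-p['cx'])/f,-(v-p['cy'])/f,-1]);c=-E[:3,:3].T@E[:3,3]
    return c+d*(z-c[2])/d[2]
print(tool())
for n in('top','side'):
    p=shot(n)
    for t,z in(('board',.018),('mat',.006),('rack',.012)):
        m=env.regions_of(t,p)
        if not m: continue
        m=m[0]['mask'];v,u=np.nonzero(m)
        P=np.array([ray(p,a,b,z)[:2] for a,b in zip(u,v)])
        w,V=np.linalg.eigh(np.cov(P.T)); print(n,t,'mean',P.mean(0),'bbox mid',(P.max(0)+P.min(0))/2,'ext',np.ptp(P,axis=0),'axis',V[:,1])
        if t!='mat': print(cv2.minAreaRect((P*1000).astype(np.float32)))
    for t in('mill','sauce_bottle','shaker','spice_jar','rack'):
        print(t,[(np.round(o['centre'],3),o['confidence']) for o in env.landmark_of(t,p)])
p=shot('top');im=p['pixels'][150:290,210:340,::-1];cv2.imwrite('pics/crop.png',cv2.resize(im,None,fx=4,fy=4,interpolation=cv2.INTER_CUBIC))
E
```

```text
(array([0.2002, 0.5389, 0.2706]), array([[-1.    ,  0.0027, -0.0002],
       [ 0.0027,  1.    , -0.0004],
       [ 0.0002, -0.0004, -1.    ]]))
top board mean [0.4923 0.3032] bbox mid [0.4724 0.3052] ext [0.3056 0.2205] axis [-0.9877 -0.1561]
((468.1201477050781, 300.8114013671875), (299.7824401855469, 205.6390838623047), 6.916557788848877)
top mat mean [ 0.5288 -0.2508] bbox mid [ 0.5295 -0.2499] ext [0.1085 0.1082] axis [-0.4498  0.8931]
top rack mean [0.6105 0.0145] bbox mid [0.6107 0.0157] ext [0.1916 0.2086] axis [-0.9835  0.1809]
((610.3274536132812, 15.561531066894531), (191.9239501953125, 205.56759643554688), 1.0556385517120361)
mill [(array([ 0.564, -0.035,  0.012]), 0.81), (array([0.56 , 0.063, 0.012]), 0.24)]
sauce_bottle [(array([ 0.428,  0.087, -0.001]), 0.65), (array([0.558, 0.064, 0.011]), 0.55)]
shaker [(array([0.619, 0.017, 0.012]), 0.74)]
spice_jar [(array([ 0.445, -0.025,  0.001]), 0.95), (array([ 0.565, -0.035,  0.012]), 0.39)]
rack [(array([ 0.597,  0.016, -0.   ]), 0.64), (array([ 0.535, -0.248, -0.   ]), 0.36)]
side board mean [0.4836 0.2973] bbox mid [0.47   0.3016] ext [0.3196 0.225 ] axis [-0.9872 -0.1593]
((465.4137268066406, 296.5909729003906), (312.9263916015625, 207.6783447265625), 7.728184223175049)
side mat mean [ 0.5285 -0.2515] bbox mid [ 0.5301 -0.2515] ext [0.1128 0.1088] axis [-0.9859 -0.1675]
side rack mean [ 0.6137 -0.0069] bbox mid [0.6274 0.0168] ext [0.2311 0.207 ] axis [-0.866   0.5001]
((627.508544921875, 18.116127014160156), (229.13482666015625, 206.5413055419922), 1.1466511487960815)
mill [(array([ 0.564, -0.034,  0.007]), 0.7)]
sauce_bottle [(array([0.562, 0.062, 0.014]), 0.56)]
shaker [(array([0.623, 0.014, 0.012]), 0.52)]
spice_jar [(array([ 0.447, -0.026,  0.   ]), 0.63)]
rack [(array([ 0.595,  0.017, -0.002]), 0.8)]
```

View pics/crop.png

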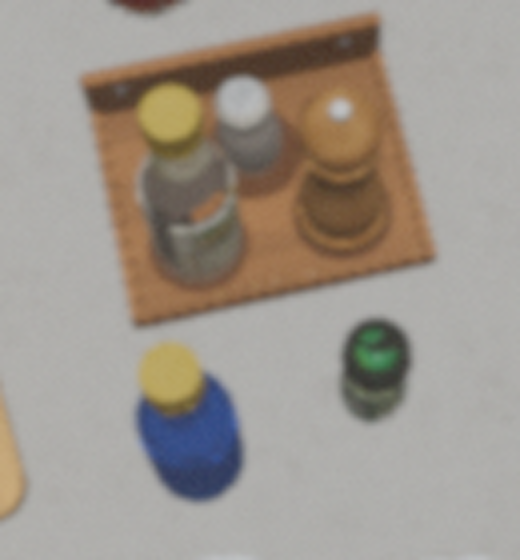

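The crop shows the clear bottle on the left front place with its cap at crop pixel (170,110). The mill is on the right front place (340,130), the shaker behind at (245,110) and the loose jar at (375,370). The blue look-alike at (200,440) is off the rack, so I'll leave it. I'm starting with the clear bottle.

move_arm(
  targets=[
    [[-36,-48,0],[0,0,0],-0.6],
    [[-72,-95,0],[0,0,0],-0.6],
    [[-108,-143,0],[0,0,0],-0.6],
    [[-144,-190,0],[0,0,0],-0.6],
    [[-180,-238,0],[0,0,0],-0.6],
  ],
)

```text
clock: 2.88
tcp_pos: [0.3813, 0.2996, 0.2716]
orientation: [0.0, -0.0, 1.0, 0.0]
wrist_force: [0.7, 0.4, -0.1]
finger_gap: 0.0684
grip_force: 0.0
```

move_arm(
  targets=[
    [[-45,-60,0],[0,0,0],-0.6],
    [[-90,-119,0],[0,0,0],-0.6],
    [[-135,-179,0],[0,0,0],-0.6],
    [[-180,-238,5],[0,0,0],-0.6],
    [[-180,-238,5],[0,0,0],-0.6],
  ],
)

```text
clock: 3.5
tcp_pos: [0.5618, 0.0608, 0.2662]
orientation: [0.0, 0.001, 1.0, 0.0]
wrist_force: [0.1, 1.3, -0.3]
finger_gap: 0.0683
grip_force: 0.0
```

```bash
cat >> h.py <<'E'
def wrist(f=None,names=()):
    t,Rm=tool(); p=shot('wrist',f); M=np.array(p['mount'])
    for n in names:
        print(n,[(np.round(o['centre'],3),o['confidence']) for o in env.landmark_of(n,p)])
    return p,t,Rm,M
E
python3 - <<'E'
from h import *
p,t,Rm,M=wrist('w1.png',('sauce_bottle','mill','shaker'));print(t,M,env.get_state()['joint_pos'])
E
```

```text
sauce_bottle [(array([0.426, 0.089, 0.004]), 0.88), (array([0.562, 0.059, 0.011]), 0.57)]
mill [(array([ 0.566, -0.036,  0.01 ]), 0.59)]
shaker [(array([0.614, 0.015, 0.014]), 0.58)]
[0.56176152 0.06078112 0.26622822] [[-1.05684469e-03  9.54155986e-01  2.99307929e-01  7.67763637e-02]
 [ 9.99997553e-01  1.59014005e-03 -1.53821365e-03 -2.92320387e-04]
 [-1.94363728e-03  2.99305571e-01 -9.54155332e-01 -1.42465338e-01]
 [ 0.00000000e+00  0.00000000e+00  0.00000000e+00  1.00000000e+00]] [-3.19212428e-02  2.85913870e-01  9.23873562e-02  1.37843098e+00
  4.03736746e-04 -3.00583832e-02]
```

View pics/w1.png

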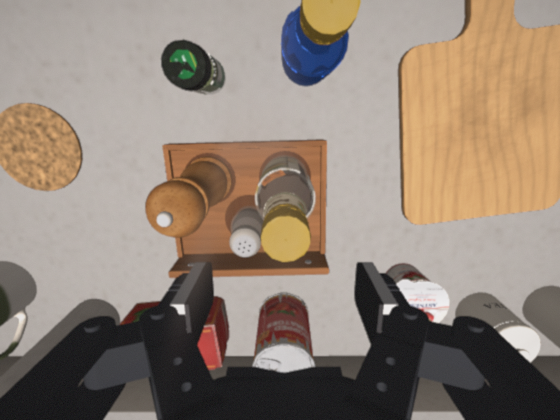

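Wrist view: the yellow cap at (285,235) lies centred between the fingers (columns about 200 and 370). The mill head is at (175,205) and the shaker at (245,235), both clear of the fingers. I'll descend and grip.

move_arm(
  targets=[
    [[1,0,30],[0,0,0],-0.6],
    [[2,0,60],[0,0,0],-0.6],
    [[2,0,90],[0,0,0],-0.6],
    [[2,0,109],[0,0,0],-0.6],
    [[2,0,109],[0,0,0],-0.6],
  ],
)

```text
clock: 4.32
tcp_pos: [0.5564, 0.0645, 0.1562]
orientation: [-0.002, -0.001, 1.0, 0.0]
wrist_force: [-0.7, -0.4, 0.3]
finger_gap: 0.068
grip_force: 0.0
```

move_arm(
  targets=[
    [[0,0,0],[0,0,0],1],
    [[0,0,0],[0,0,0],1],
    [[0,0,0],[0,0,0],1],
    [[0,0,0],[0,0,0],1],
    [[0,0,0],[0,0,0],1],
  ],
  squeeze=50,
)

```text
clock: 4.95
tcp_pos: [0.5596, 0.0632, 0.1592]
orientation: [0.002, -0.0, 1.0, 0.0]
wrist_force: [0.5, 0.1, 5.8]
finger_gap: 0.041
grip_force: 50.4
```

move_arm(
  targets=[
    [[0,0,0],[0,0,0],1],
    [[0,0,-8],[0,0,0],1],
    [[0,0,-20],[0,0,0],1],
    [[0,0,-30],[0,0,0],1],
    [[0,0,-30],[0,0,0],1],
  ],
  squeeze=80,
)

```text
clock: 5.58
tcp_pos: [0.5592, 0.0631, 0.1884]
orientation: [0.001, -0.0, 1.0, 0.0]
wrist_force: [0.7, -0.3, -3.8]
finger_gap: 0.0396
grip_force: 80.0
```

```bash
python3 - <<'E'
from h import *
p,t,Rm,M=wrist('w2.png',('sauce_bottle',));s=env.get_state();print(t,s['wrist_force'],s['finger_gap'],s['grip_force'])
p=shot('side');print(env.landmark_of('sauce_bottle',p));cv2.imwrite('pics/s2.png',p['pixels'][:,:,::-1])
E
```

```text
sauce_bottle [(array([0.565, 0.058, 0.039]), 0.89), (array([0.428, 0.088, 0.004]), 0.8)]
[0.55916562 0.06307572 0.18841135] [-0.65004855  0.21784888 -4.19719149] 0.039788826168021936 79.99959012726322
[{'centre': [0.5612, 0.0621, 0.041], 'confidence': 0.66}, {'centre': [0.431, 0.0823, 0.0003], 'confidence': 0.66}, {'centre': [0.4725, 0.2975, 0.0007], 'confidence': 0.22}]
```

View pics/s2.png

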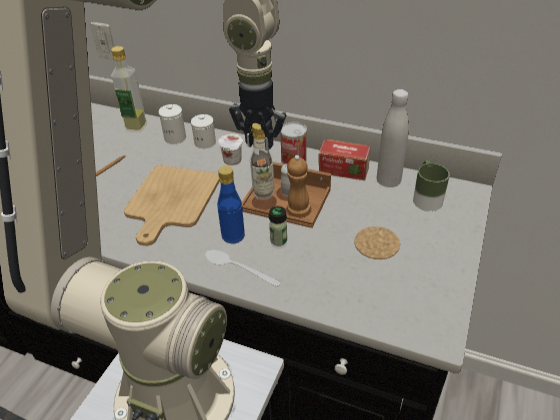

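Side view: the bottle hangs upright under the gripper at (262,170), clear of the rack. I'll carry it to the board.

move_arm(
  targets=[
    [[0,0,-25],[0,0,0],1],
    [[0,20,-40],[0,0,0],1],
    [[0,55,-40],[0,0,0],1],
    [[0,95,-40],[0,0,0],1],
    [[0,135,-40],[0,0,0],1],
  ],
)

```text
clock: 6.4
tcp_pos: [0.558, 0.2002, 0.2272]
orientation: [-0.0, -0.0, 1.0, 0.0]
wrist_force: [-0.1, -0.1, -2.7]
finger_gap: 0.0399
grip_force: 80.5
```

move_arm(
  targets=[
    [[0,35,0],[0,0,0],1],
    [[0,65,0],[0,0,0],1],
    [[0,82,10],[0,0,0],1],
    [[0,87,35],[0,0,0],1],
    [[0,87,50],[0,0,0],1],
  ],
)

```text
clock: 7.02
tcp_pos: [0.5572, 0.2853, 0.175]
orientation: [-0.001, -0.001, 1.0, -0.0]
wrist_force: [0.3, 1.6, -3.4]
finger_gap: 0.0397
grip_force: 80.6
```

move_arm(
  targets=[
    [[0,0,0],[0,0,0],1],
    [[0,0,4],[0,0,0],1],
    [[0,0,8],[0,0,0],1],
    [[0,0,8],[0,0,0],1],
  ],
)

```text
clock: 7.52
tcp_pos: [0.5585, 0.2849, 0.1695]
orientation: [0.0, 0.0, 1.0, 0.0]
wrist_force: [-0.1, -0.6, -3.6]
finger_gap: 0.0399
grip_force: 80.6
```

move_arm(
  targets=[
    [[0,0,2],[0,0,0],1],
    [[0,0,3],[0,0,0],1],
    [[0,0,3],[0,0,0],1],
  ],
)

```text
clock: 7.9
tcp_pos: [0.5584, 0.2851, 0.1663]
orientation: [-0.0, -0.0, 1.0, 0.0]
wrist_force: [0.2, 0.5, -3.7]
finger_gap: 0.0395
grip_force: 80.6
```

move_arm(
  targets=[
    [[0,0,1],[0,0,0],1],
    [[0,0,2],[0,0,0],1],
    [[0,0,2],[0,0,0],1],
  ],
)

```text
clock: 8.28
tcp_pos: [0.5588, 0.2852, 0.1652]
orientation: [0.001, -0.0, 1.0, 0.0]
wrist_force: [-0.0, -0.8, 3.1]
finger_gap: 0.0398
grip_force: 81.6
```

move_arm(
  targets=[
    [[0,0,0],[0,0,0],-0.6],
    [[0,0,0],[0,0,0],-0.6],
    [[0,0,0],[0,0,0],-0.6],
    [[0,0,-30],[0,0,0],-0.6],
    [[0,0,-80],[0,0,0],-0.6],
  ],
)

```text
clock: 8.9
tcp_pos: [0.5572, 0.2847, 0.243]
orientation: [-0.002, -0.0, 1.0, -0.001]
wrist_force: [2.1, -0.3, -0.1]
finger_gap: 0.0684
grip_force: 0.0
```

```bash
python3 - <<'E'
from h import *
print(tool()[0])
p=shot('side')
for n in('sauce_bottle','mill'): print(n,[(np.round(o['centre'],3),o['confidence']) for o in env.landmark_of(n,p)])
E
```

```text
[0.55720073 0.28469505 0.24299436]
sauce_bottle [(array([ 0.43 ,  0.084, -0.   ]), 0.92), (array([0.561, 0.283, 0.019]), 0.85)]
mill [(array([ 0.565, -0.036,  0.008]), 0.9), (array([ 0.593,  0.017, -0.001]), 0.23)]
```

move_arm(
  targets=[
    [[-1,-50,-25],[0,0,0],-0.7],
    [[-3,-110,-25],[0,0,0],-0.7],
    [[-5,-170,-25],[0,0,0],-0.7],
    [[-6,-230,-25],[0,0,0],-0.7],
    [[-6,-290,-25],[0,0,0],-0.7],
  ],
)

```text
clock: 9.68
tcp_pos: [0.5638, -0.0066, 0.268]
orientation: [-0.001, -0.0, 1.0, 0.0]
wrist_force: [0.8, -0.1, -0.4]
finger_gap: 0.0727
grip_force: 0.0
```

move_arm(
  targets=[
    [[0,-30,0],[0,0,0],-0.7],
    [[0,-30,0],[0,0,0],-0.7],
  ],
)

```text
clock: 9.93
tcp_pos: [0.564, -0.0371, 0.2679]
orientation: [-0.001, 0.002, 1.0, 0.0]
wrist_force: [0.2, 0.5, -0.7]
finger_gap: 0.0727
grip_force: 0.0
```

```bash
python3 - <<'E'
from h import *
p,t,Rm,M=wrist('w3.png',('mill','shaker','spice_jar'));print(t)
E
```

```text
mill [(array([ 0.568, -0.034,  0.012]), 0.89)]
shaker [(array([0.615, 0.014, 0.016]), 0.79)]
spice_jar [(array([ 0.444, -0.026, -0.006]), 0.78)]
[ 0.56395743 -0.03705125  0.26792449]
```

View pics/w3.png

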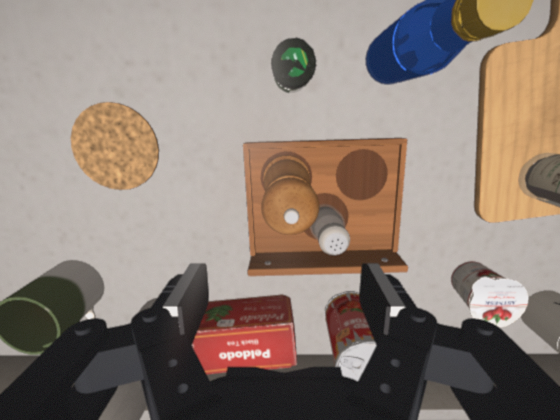

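Wrist view: the mill's head at (290,205) is roughly centred between the fingers, and the empty spot shows at (362,173). The bottle is standing on the board at the right edge. I'll shift 2 mm, descend and grip.

move_arm(
  targets=[
    [[0,2,35],[0,0,0],-0.7],
    [[0,2,70],[0,0,0],-0.7],
    [[-1,2,105],[0,0,0],-0.7],
    [[-1,2,134],[0,0,0],-0.7],
    [[-1,2,134],[0,0,0],-0.7],
  ],
)

```text
clock: 10.75
tcp_pos: [0.5635, -0.0311, 0.133]
orientation: [-0.003, -0.001, 1.0, 0.001]
wrist_force: [-1.0, -0.2, 0.1]
finger_gap: 0.0723
grip_force: 0.0
```

move_arm(
  targets=[
    [[0,0,0],[0,0,0],1],
    [[0,0,0],[0,0,0],1],
    [[0,0,0],[0,0,0],1],
    [[0,0,0],[0,0,0],1],
    [[0,0,0],[0,0,0],1],
  ],
  squeeze=40,
)

```text
clock: 11.38
tcp_pos: [0.5666, -0.0328, 0.1373]
orientation: [0.002, -0.0, 1.0, 0.0]
wrist_force: [-1.2, 2.0, 6.2]
finger_gap: 0.0463
grip_force: 41.9
```

move_arm(
  targets=[
    [[0,0,-6],[0,0,0],1],
    [[0,0,-18],[0,0,0],1],
    [[0,0,-35],[0,0,0],1],
    [[0,0,-35],[0,0,0],1],
  ],
)

```text
clock: 11.88
tcp_pos: [0.5666, -0.0332, 0.1721]
orientation: [0.002, -0.0, 1.0, -0.0]
wrist_force: [0.2, 0.3, -1.6]
finger_gap: 0.0466
grip_force: 41.4
```

```bash
python3 - <<'E'
from h import *
s=env.get_state();print(s['tcp_pos'],s['wrist_force'],s['finger_gap'])
p=shot('side')
for n in('sauce_bottle','mill'): print(n,[(np.round(o['centre'],3),o['confidence']) for o in env.landmark_of(n,p)])
E
```

```text
[ 0.56663705 -0.033235    0.17206792] [ 0.20673855  0.28849212 -1.61165061] 0.04659140478322818
sauce_bottle [(array([0.561, 0.282, 0.019]), 0.93), (array([0.432, 0.085, 0.001]), 0.62)]
mill [(array([ 0.563, -0.036,  0.042]), 0.71)]
```

move_arm(
  targets=[
    [[0,10,-20],[0,0,0],1],
    [[0,45,-25],[0,0,0],1],
    [[0,90,-25],[0,0,0],1],
    [[0,140,-25],[0,0,0],1],
    [[0,185,-25],[0,0,0],1],
  ],
)

```text
clock: 12.65
tcp_pos: [0.5648, 0.1536, 0.1944]
orientation: [-0.001, -0.0, 1.0, -0.0]
wrist_force: [0.7, -0.3, -2.3]
finger_gap: 0.0465
grip_force: 41.7
```

move_arm(
  targets=[
    [[20,28,0],[0,0,0],1],
    [[52,58,0],[0,0,0],1],
    [[85,90,0],[0,0,0],1],
    [[108,112,0],[0,0,0],1],
    [[112,116,20],[0,0,0],1],
  ],
)

```text
clock: 13.28
tcp_pos: [0.4523, 0.2698, 0.1758]
orientation: [0.001, -0.002, 1.0, 0.0]
wrist_force: [0.1, -0.8, -2.0]
finger_gap: 0.0463
grip_force: 41.8
```

move_arm(
  targets=[
    [[0,0,15],[0,0,0],1],
    [[0,0,26],[0,0,0],1],
    [[0,0,29],[0,0,0],1],
    [[0,0,29],[0,0,0],1],
  ],
)

```text
clock: 13.78
tcp_pos: [0.4538, 0.2677, 0.1462]
orientation: [-0.0, 0.0, 1.0, -0.0]
wrist_force: [0.5, -0.2, -2.1]
finger_gap: 0.0463
grip_force: 41.8
```

move_arm(
  targets=[
    [[0,0,2],[0,0,0],1],
    [[0,0,3],[0,0,0],1],
    [[0,0,3],[0,0,0],1],
  ],
)

```text
clock: 14.15
tcp_pos: [0.4535, 0.2681, 0.1435]
orientation: [0.0, -0.0, 1.0, 0.0]
wrist_force: [0.4, 0.2, -2.7]
finger_gap: 0.0466
grip_force: 41.8
```

move_arm(
  targets=[
    [[0,0,1],[0,0,0],1],
    [[0,0,2],[0,0,0],1],
    [[0,0,2],[0,0,0],1],
  ],
)

```text
clock: 14.52
tcp_pos: [0.4543, 0.2684, 0.143]
orientation: [0.001, -0.0, 1.0, 0.0]
wrist_force: [-0.9, -0.6, 7.8]
finger_gap: 0.0464
grip_force: 42.3
```

move_arm(
  targets=[
    [[0,0,0],[0,0,0],-0.7],
    [[0,0,0],[0,0,0],-0.7],
    [[0,0,0],[0,0,0],-0.7],
    [[0,0,-40],[0,0,0],-0.7],
    [[0,0,-100],[0,0,0],-0.7],
  ],
)

```text
clock: 15.15
tcp_pos: [0.4521, 0.2675, 0.2404]
orientation: [-0.002, -0.0, 1.0, -0.001]
wrist_force: [0.8, 0.5, -0.8]
finger_gap: 0.0728
grip_force: 0.0
```

move_arm(
  targets=[
    [[-33,-50,0],[0,0,0],-0.7],
    [[-66,-100,0],[0,0,0],-0.7],
    [[-99,-151,0],[0,0,0],-0.7],
    [[-132,-201,0],[0,0,0],-0.7],
    [[-165,-252,10],[0,0,0],-0.7],
  ],
)

```text
clock: 15.78
tcp_pos: [0.6199, 0.0144, 0.2318]
orientation: [0.001, -0.0, 1.0, 0.0]
wrist_force: [0.6, 0.9, 0.2]
finger_gap: 0.0727
grip_force: 0.0
```

move_arm(
  targets=[
    [[0,0,40],[0,0,0],-0.7],
    [[0,0,80],[0,0,0],-0.7],
    [[0,0,80],[0,0,0],-0.7],
  ],
)

```text
clock: 16.15
tcp_pos: [0.6157, 0.0161, 0.1475]
orientation: [-0.004, 0.0, 1.0, 0.0]
wrist_force: [-0.1, -0.5, 0.4]
finger_gap: 0.0729
grip_force: 0.0
```

```bash
python3 - <<'E'
from h import *
p,t,Rm,M=wrist('w4.png',('shaker','mill','sauce_bottle','rack'));print(t)
p=shot('side')
for n in('sauce_bottle','mill'): print(n,[(np.round(o['centre'],3),o['confidence']) for o in env.landmark_of(n,p)])
E
```

```text
shaker [(array([0.614, 0.015, 0.013]), 0.85)]
mill []
sauce_bottle []
rack [(array([0.593, 0.013, 0.002]), 0.82)]
[0.6156685  0.01610177 0.1475314 ]
sauce_bottle [(array([0.56 , 0.283, 0.019]), 0.6), (array([0.431, 0.084, 0.001]), 0.59)]
mill [(array([0.45 , 0.266, 0.015]), 0.73)]
```

View pics/w4.png

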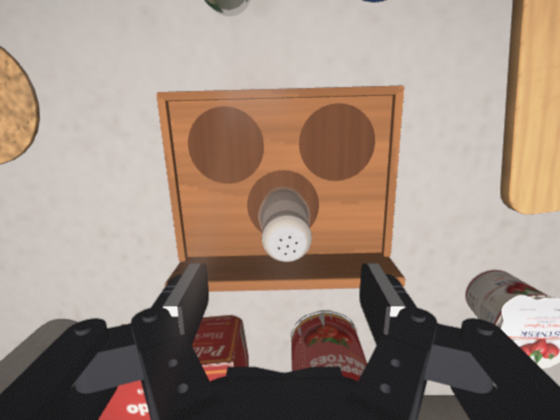

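Wrist view: the shaker's top at (287,240) is centred between the fingers. The three spots show at (226,145), (338,142) and (283,205). I'll check them, and the can behind at (325,345), before descending.

```bash
cat >> h.py <<'E'
def wray(p,t,Rm,u,v,z):
    f=210/np.tan(np.radians(p['fovy']/2)); M=np.array(p['mount'])
    d=Rm@M[:3,:3]@np.array([(u-p['cx'])/f,-(v-p['cy'])/f,-1]); c=t+Rm@M[:3,3]
    return c+d*(z-c[2])/d[2]
def ray(p,u,v,z):
    f=210/np.tan(np.radians(p['fovy']/2)); E=np.array(p['extrinsics']);d=E[:3,:3].T@np.array([(u-p['cx'])/f,-(v-p['cy'])/f,-1]);c=-E[:3,:3].T@E[:3,3]
    return c+d*(z-c[2])/d[2]
E
python3 - <<'E'
from h import *
np.set_printoptions(precision=4,suppress=True)
t,Rm=tool();p=shot('wrist')
for q in((226,145),(338,142),(283,205)): print(wray(p,t,Rm,*q,.012))
for q in((235,128),(287,240)): print(wray(p,t,Rm,*q,.1))
p=shot('top')
for z in(.08,.11): print('can',ray(p,243,122,z),'box near',ray(p,300,140,z-.04))
p=shot('side')
for n in ('shaker','rack'): print(n,[(np.round(o['centre'],3),o['confidence']) for o in env.landmark_of(n,p)])
print(env.get_state()['tcp_pos'])
E
```

```text
[ 0.5705 -0.0343  0.012 ]
[0.5679 0.0643 0.012 ]
[0.6256 0.0159 0.012 ]
[ 0.5517 -0.0127  0.1   ]
[0.624  0.0186 0.1   ]
can [0.7923 0.0577 0.08  ] box near [ 0.7306 -0.0829  0.04  ]
can [0.7732 0.0576 0.11  ] box near [ 0.7142 -0.0788  0.07  ]
shaker [(array([0.622, 0.017, 0.012]), 0.61)]
rack [(array([ 0.593,  0.018, -0.006]), 0.74)]
[0.6185 0.0162 0.1516]
```

move_arm(
  targets=[
    [[0,0,30],[0,0,0],-0.7],
    [[-2,0,60],[0,0,0],-0.7],
    [[-2,0,90],[0,0,0],-0.7],
    [[-2,0,108],[0,0,0],-0.7],
    [[-2,0,108],[0,0,0],-0.7],
  ],
)

```text
clock: 17.42
tcp_pos: [0.619, 0.0163, 0.0416]
orientation: [-0.002, -0.0, 1.0, 0.0]
wrist_force: [0.2, 0.0, 0.4]
finger_gap: 0.0727
grip_force: 0.0
```

move_arm(
  targets=[
    [[0,0,0],[0,0,0],1],
    [[0,0,0],[0,0,0],1],
    [[0,0,0],[0,0,0],1],
    [[0,0,0],[0,0,0],1],
    [[0,0,0],[0,0,0],1],
  ],
  squeeze=30,
)

```text
clock: 18.05
tcp_pos: [0.6215, 0.0163, 0.0449]
orientation: [0.001, -0.0, 1.0, 0.0]
wrist_force: [-0.4, 0.5, 6.6]
finger_gap: 0.0393
grip_force: 30.3
```

move_arm(
  targets=[
    [[0,0,-6],[0,0,0],1],
    [[0,0,-30],[0,0,0],1],
    [[0,0,-65],[0,0,0],1],
    [[0,0,-100],[0,0,0],1],
    [[0,0,-100],[0,0,0],1],
  ],
)

```text
clock: 18.68
tcp_pos: [0.6226, 0.0158, 0.1468]
orientation: [0.003, -0.0, 1.0, -0.0]
wrist_force: [0.2, 1.1, -1.3]
finger_gap: 0.0389
grip_force: 30.0
```

```bash
python3 - <<'E'
from h import *
s=env.get_state();print(s['tcp_pos'],s['wrist_force'],s['finger_gap'])
p=shot('side')
print([(np.round(o['centre'],3),o['confidence']) for o in env.landmark_of('shaker',p)])
E
```

```text
[0.62263824 0.01581754 0.14679694] [ 0.19561843  1.05709448 -1.32833012] 0.03891825968622631
[(array([0.626, 0.018, 0.113]), 0.78)]
```

move_arm(
  targets=[
    [[12,-35,0],[0,0,0],1],
    [[32,-85,0],[0,0,0],1],
    [[52,-140,0],[0,0,0],1],
    [[72,-195,0],[0,0,0],1],
    [[86,-240,0],[0,0,0],1],
  ],
)

```text
clock: 19.4
tcp_pos: [0.5324, -0.2252, 0.1413]
orientation: [-0.001, 0.0, 1.0, 0.001]
wrist_force: [1.4, -0.1, -1.1]
finger_gap: 0.0394
grip_force: 30.0
```

move_arm(
  targets=[
    [[4,-20,0],[0,0,0],1],
    [[7,-26,20],[0,0,0],1],
    [[7,-26,50],[0,0,0],1],
    [[7,-26,75],[0,0,0],1],
    [[7,-26,75],[0,0,0],1],
  ],
)

```text
clock: 20.02
tcp_pos: [0.5254, -0.2478, 0.0651]
orientation: [-0.003, -0.001, 1.0, 0.002]
wrist_force: [-0.7, 0.7, -1.6]
finger_gap: 0.0391
grip_force: 30.0
```

```bash
python3 - <<'E'
from h import *
s=env.get_state();print(s['tcp_pos'],s['wrist_force'],s['finger_gap'])
for c in('side','top'):
  p=shot(c)
  for n in('shaker','mat'):print(n,[(np.round(o['centre'],3),o['confidence']) for o in env.landmark_of(n,p)])
E
```

```text
[ 0.52539245 -0.24777911  0.06507655] [-0.71958637  0.72712138 -1.6383448 ] 0.03908753181436793
shaker [(array([ 0.528, -0.248,  0.036]), 0.78), (array([ 0.469,  0.298, -0.004]), 0.67)]
mat [(array([ 0.527, -0.25 , -0.002]), 0.65)]
shaker []
mat []
```

move_arm(
  targets=[
    [[0,-2,12],[0,0,0],1],
    [[0,-2,22],[0,0,0],1],
    [[0,-2,25],[0,0,0],1],
    [[0,-2,25],[0,0,0],1],
  ],
)

```text
clock: 20.82
tcp_pos: [0.5271, -0.2516, 0.0426]
orientation: [-0.0, -0.0, 1.0, 0.0]
wrist_force: [0.0, -0.1, -1.3]
finger_gap: 0.0393
grip_force: 30.1
```

move_arm(
  targets=[
    [[0,0,1],[0,0,0],1],
    [[0,0,2],[0,0,0],1],
    [[0,0,2],[0,0,0],1],
  ],
)

```text
clock: 21.2
tcp_pos: [0.5276, -0.2519, 0.0414]
orientation: [0.0, -0.0, 1.0, -0.0]
wrist_force: [0.7, 0.5, -0.6]
finger_gap: 0.0391
grip_force: 30.0
```

move_arm(
  targets=[
    [[0,0,1],[0,0,0],1],
    [[0,0,2],[0,0,0],1],
    [[0,0,2],[0,0,0],1],
  ],
)

```text
clock: 21.58
tcp_pos: [0.5274, -0.2518, 0.0391]
orientation: [-0.0, -0.0, 1.0, 0.0]
wrist_force: [-0.2, 1.2, -1.3]
finger_gap: 0.039
grip_force: 30.0
```

move_arm(
  targets=[
    [[0,0,1],[0,0,0],1],
    [[0,0,2],[0,0,0],1],
    [[0,0,2],[0,0,0],1],
  ],
)

```text
clock: 21.95
tcp_pos: [0.5279, -0.252, 0.039]
orientation: [0.001, -0.0, 1.0, -0.0]
wrist_force: [-2.8, 1.2, 10.1]
finger_gap: 0.0391
grip_force: 31.6
```

move_arm(
  targets=[
    [[0,0,-1],[0,0,0],-0.7],
    [[0,0,-1],[0,0,0],-0.7],
    [[0,0,-1],[0,0,0],-0.7],
    [[0,0,-40],[0,0,0],-0.7],
    [[0,0,-100],[0,0,0],-0.7],
  ],
)

```text
clock: 22.58
tcp_pos: [0.5259, -0.2509, 0.1359]
orientation: [-0.002, -0.0, 1.0, 0.002]
wrist_force: [1.2, -0.7, 0.5]
finger_gap: 0.0727
grip_force: 0.0
```

move_arm(
  targets=[
    [[10,30,-20],[0,0,0],-0.6],
    [[30,85,-20],[0,0,0],-0.6],
    [[50,140,-20],[0,0,0],-0.6],
    [[70,195,-20],[0,0,0],-0.6],
    [[82,226,-20],[0,0,0],-0.6],
  ],
)

```text
clock: 23.2
tcp_pos: [0.4439, -0.0237, 0.1572]
orientation: [-0.0, -0.001, 1.0, 0.0]
wrist_force: [0.3, -0.6, 0.1]
finger_gap: 0.0677
grip_force: 0.0
```

move_arm(
  targets=[
    [[0,0,0],[0,0,0],-0.6],
    [[0,0,0],[0,0,0],-0.6],
  ],
)

```text
clock: 23.45
tcp_pos: [0.446, -0.0262, 0.1574]
orientation: [0.0, -0.0, 1.0, -0.0]
wrist_force: [0.3, -0.6, -0.6]
finger_gap: 0.0683
grip_force: 0.0
```

```bash
python3 - <<'E'
from h import *
p,t,Rm,M=wrist('w5.png',('spice_jar','sauce_bottle'));print(t)
for c in('side','top'):
  p=shot(c)
  for n in('shaker','mat','spice_jar'):print(n,[(np.round(o['centre'],3),o['confidence']) for o in env.landmark_of(n,p)])
E
```

```text
spice_jar [(array([ 0.447, -0.027, -0.002]), 0.62)]
sauce_bottle [(array([0.426, 0.091, 0.002]), 0.55)]
[ 0.44601132 -0.02623514  0.15742345]
shaker [(array([ 0.531, -0.248,  0.009]), 0.68)]
mat [(array([ 0.533, -0.252, -0.003]), 0.66)]
spice_jar [(array([ 0.444, -0.022,  0.002]), 0.89)]
shaker [(array([ 0.524, -0.251,  0.004]), 0.76)]
mat [(array([ 0.533, -0.251, -0.002]), 0.64)]
spice_jar []
```

View pics/w5.png

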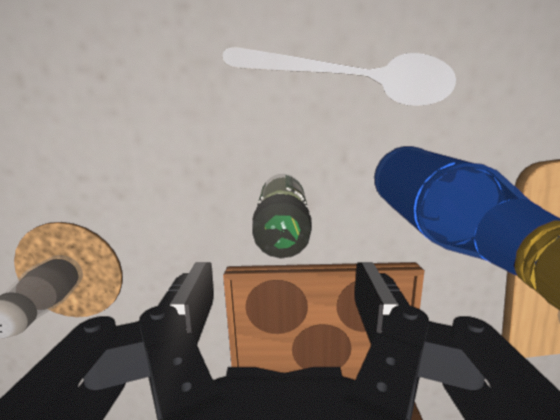

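Wrist view: the jar's cap at (282,228) is centred between the fingers, with the blue bottle to the right at (460,200) and clear of them. The shaker stands on the mat at the left. I'll descend.

move_arm(
  targets=[
    [[0,0,30],[0,0,0],-0.6],
    [[0,0,60],[0,0,0],-0.6],
    [[0,0,90],[0,0,0],-0.6],
    [[0,0,111],[0,0,0],-0.6],
    [[0,0,111],[0,0,0],-0.6],
  ],
)

```text
clock: 24.62
tcp_pos: [0.444, -0.0255, 0.045]
orientation: [-0.002, -0.0, 1.0, 0.0]
wrist_force: [-0.5, -0.1, 0.2]
finger_gap: 0.0684
grip_force: 0.0
```

move_arm(
  targets=[
    [[0,0,0],[0,0,0],1],
    [[0,0,0],[0,0,0],1],
    [[0,0,0],[0,0,0],1],
    [[0,0,0],[0,0,0],1],
    [[0,0,0],[0,0,0],1],
  ],
  squeeze=30,
)

```text
clock: 25.25
tcp_pos: [0.4465, -0.0261, 0.0474]
orientation: [0.001, -0.0, 1.0, -0.0]
wrist_force: [-1.0, -0.3, 7.0]
finger_gap: 0.0396
grip_force: 29.2
```

move_arm(
  targets=[
    [[0,0,-6],[0,0,0],1],
    [[0,0,-30],[0,0,0],1],
    [[0,0,-60],[0,0,0],1],
    [[0,0,-80],[0,0,0],1],
    [[0,0,-80],[0,0,0],1],
  ],
)

```text
clock: 25.88
tcp_pos: [0.4466, -0.0262, 0.1277]
orientation: [0.002, -0.0, 1.0, -0.0]
wrist_force: [0.1, -0.1, -1.3]
finger_gap: 0.0398
grip_force: 29.1
```

```bash
python3 - <<'E'
from h import *
s=env.get_state();print(s['tcp_pos'],s['wrist_force'],s['finger_gap'])
p=shot('side')
for n in('shaker','mat','spice_jar'):print(n,[(np.round(o['centre'],3),o['confidence']) for o in env.landmark_of(n,p)])
E
```

```text
[ 0.44662579 -0.02617483  0.12773922] [ 0.1112123  -0.13516467 -1.30020148] 0.03978022089845308
shaker [(array([ 0.532, -0.255,  0.004]), 0.77)]
mat [(array([ 0.527, -0.253, -0.004]), 0.68)]
spice_jar [(array([ 0.445, -0.026,  0.082]), 0.61)]
```

move_arm(
  targets=[
    [[-30,8,0],[0,0,0],1],
    [[-75,18,0],[0,0,0],1],
    [[-120,30,0],[0,0,0],1],
    [[-155,38,0],[0,0,0],1],
    [[-173,42,10],[0,0,0],1],
  ],
)

```text
clock: 26.7
tcp_pos: [0.6203, 0.0166, 0.1151]
orientation: [0.0, -0.0, 1.0, 0.0]
wrist_force: [-0.6, -0.3, -0.8]
finger_gap: 0.0395
grip_force: 29.1
```

move_arm(
  targets=[
    [[0,0,20],[0,0,0],1],
    [[0,0,40],[0,0,0],1],
    [[0,0,50],[0,0,0],1],
    [[0,0,53],[0,0,0],1],
    [[0,0,53],[0,0,0],1],
  ],
)

```text
clock: 27.32
tcp_pos: [0.6185, 0.0161, 0.0635]
orientation: [0.0, -0.0, 1.0, 0.0]
wrist_force: [0.2, 0.2, -1.0]
finger_gap: 0.0397
grip_force: 29.1
```

move_arm(
  targets=[
    [[0,0,1],[0,0,0],1],
    [[0,0,2],[0,0,0],1],
    [[0,0,2],[0,0,0],1],
  ],
)

```text
clock: 27.7
tcp_pos: [0.6186, 0.0161, 0.0616]
orientation: [0.0, -0.0, 1.0, 0.0]
wrist_force: [0.1, -1.5, -0.9]
finger_gap: 0.0396
grip_force: 29.1
```

```bash
python3 - <<'E'
from h import *
s=env.get_state();print(s['tcp_pos'],s['wrist_force'])
p=shot('side')
for n in('rack','spice_jar'):print(n,[(np.round(o['centre'],3),o['confidence']) for o in env.landmark_of(n,p)])
E
```

```text
[0.61858945 0.0161099  0.06157487] [ 0.06420886 -1.48015713 -0.86603899]
rack [(array([ 0.593,  0.015, -0.   ]), 0.57)]
spice_jar [(array([0.614, 0.018, 0.015]), 0.62)]
```

move_arm(
  targets=[
    [[-1,0,1],[0,0,0],1],
    [[-2,0,2],[0,0,0],1],
    [[-2,0,2],[0,0,0],1],
  ],
)

```text
clock: 28.22
tcp_pos: [0.6204, 0.0161, 0.0596]
orientation: [0.0, -0.0, 1.0, 0.0]
wrist_force: [-1.7, -0.7, 1.8]
finger_gap: 0.0393
grip_force: 29.4
```

move_arm(
  targets=[
    [[0,0,1],[0,0,0],1],
    [[0,0,1],[0,0,0],1],
  ],
)

```text
clock: 28.48
tcp_pos: [0.6205, 0.0161, 0.0595]
orientation: [0.0, -0.0, 1.0, -0.0]
wrist_force: [-3.4, -0.3, 7.6]
finger_gap: 0.0397
grip_force: 30.0
```

move_arm(
  targets=[
    [[0,0,-1],[0,0,0],-0.6],
    [[0,0,-1],[0,0,0],-0.6],
    [[0,0,-1],[0,0,0],-0.6],
    [[0,0,-30],[0,0,0],-0.6],
    [[0,0,-80],[0,0,0],-0.6],
  ],
)

```text
clock: 29.1
tcp_pos: [0.6187, 0.0163, 0.1367]
orientation: [-0.003, -0.0, 1.0, 0.0]
wrist_force: [0.5, 0.5, -0.7]
finger_gap: 0.0684
grip_force: 0.0
```

move_arm(
  targets=[
    [[0,0,-50],[0,0,0],-0.6],
    [[0,0,-100],[0,0,0],-0.6],
    [[0,0,-125],[0,0,0],-0.6],
    [[0,0,-125],[0,0,0],-0.6],
    [[0,0,-125],[0,0,0],-0.6],
  ],
)

```text
clock: 29.72
tcp_pos: [0.62, 0.0162, 0.2619]
orientation: [-0.001, -0.0, 1.0, 0.0]
wrist_force: [-0.5, 0.3, -0.7]
finger_gap: 0.0688
grip_force: 0.0
```

```bash
python3 - <<'E'
from h import *
p,t,Rm,M=wrist('w6.png',('rack','spice_jar'));print(t)
for c in('side','top'):
  p=shot(c,'c6'+c+'.png')
  for n in('shaker','mat','spice_jar','mill','sauce_bottle'):print(n,[(np.round(o['centre'],3),o['confidence']) for o in env.landmark_of(n,p)])
E
```

```text
rack []
spice_jar [(array([0.619, 0.019, 0.011]), 0.55)]
[0.62001526 0.01616414 0.26192558]
shaker [(array([ 0.528, -0.251,  0.01 ]), 0.97)]
mat [(array([ 0.529, -0.254, -0.002]), 0.64)]
spice_jar []
mill [(array([ 0.528, -0.25 ,  0.005]), 0.65), (array([0.449, 0.265, 0.014]), 0.56)]
sauce_bottle [(array([0.564, 0.283, 0.019]), 0.66), (array([0.43 , 0.082, 0.   ]), 0.61), (array([ 0.471,  0.297, -0.001]), 0.6)]
shaker [(array([ 0.526, -0.255,  0.006]), 0.92)]
mat [(array([ 0.532, -0.249, -0.002]), 0.63)]
spice_jar []
mill [(array([0.451, 0.267, 0.016]), 0.55)]
sauce_bottle [(array([0.561, 0.287, 0.018]), 0.64)]
```

View pics/w6.png

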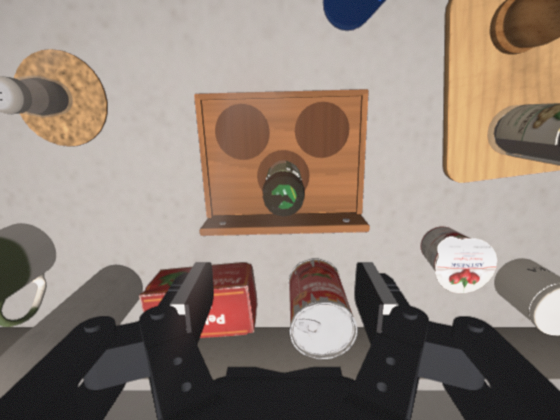

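Wrist view: the jar at (284,190) stands on the rear spot, and the mill and bottle are still on the board at the right edge. I'll fetch the mill.

move_arm(
  targets=[
    [[33,50,0],[0,0,0],-0.7],
    [[66,100,0],[0,0,0],-0.7],
    [[99,151,0],[0,0,0],-0.7],
    [[132,201,0],[0,0,0],-0.7],
    [[166,252,0],[0,0,0],-0.7],
  ],
)

```text
clock: 31.1
tcp_pos: [0.4533, 0.2695, 0.2636]
orientation: [0.0, 0.0, 1.0, 0.0]
wrist_force: [0.5, 0.3, 0.9]
finger_gap: 0.0722
grip_force: 0.0
```

move_arm(
  targets=[
    [[0,0,5],[0,0,0],-0.7],
    [[0,0,40],[0,0,0],-0.7],
    [[0,0,75],[0,0,0],-0.7],
    [[0,0,105],[0,0,0],-0.7],
    [[0,0,105],[0,0,0],-0.7],
  ],
)

```text
clock: 31.72
tcp_pos: [0.4532, 0.2665, 0.1561]
orientation: [-0.002, 0.001, 1.0, -0.001]
wrist_force: [0.1, -0.7, 0.3]
finger_gap: 0.0727
grip_force: 0.0
```

move_arm(
  targets=[
    [[0,0,10],[0,0,0],-0.7],
    [[0,0,15],[0,0,0],-0.7],
    [[0,0,15],[0,0,0],-0.7],
  ],
)

```text
clock: 32.1
tcp_pos: [0.4546, 0.2681, 0.1436]
orientation: [0.0, -0.0, 1.0, 0.0]
wrist_force: [0.2, -0.2, 0.7]
finger_gap: 0.0727
grip_force: 0.0
```

move_arm(
  targets=[
    [[0,0,0],[0,0,0],1],
    [[0,0,0],[0,0,0],1],
    [[0,0,0],[0,0,0],1],
    [[0,0,0],[0,0,0],1],
    [[0,0,0],[0,0,0],1],
  ],
  squeeze=40,
)

```text
clock: 32.72
tcp_pos: [0.4549, 0.2684, 0.1443]
orientation: [0.001, -0.0, 1.0, 0.0]
wrist_force: [-0.9, 0.0, 5.3]
finger_gap: 0.0469
grip_force: 41.2
```

move_arm(
  targets=[
    [[0,0,-6],[0,0,0],1],
    [[0,0,-20],[0,0,0],1],
    [[0,0,-40],[0,0,0],1],
    [[0,0,-58],[0,0,0],1],
    [[0,0,-58],[0,0,0],1],
  ],
)

```text
clock: 33.35
tcp_pos: [0.4555, 0.2685, 0.2032]
orientation: [0.002, -0.0, 1.0, 0.001]
wrist_force: [0.9, 1.1, -2.5]
finger_gap: 0.0464
grip_force: 41.5
```

move_arm(
  targets=[
    [[-10,-20,0],[0,0,0],1],
    [[-30,-55,0],[0,0,0],1],
    [[-52,-95,0],[0,0,0],1],
    [[-72,-135,0],[0,0,0],1],
    [[-80,-170,0],[0,0,0],1],
  ],
)

```text
clock: 33.98
tcp_pos: [0.5351, 0.0965, 0.2004]
orientation: [-0.0, 0.0, 1.0, -0.0]
wrist_force: [0.3, 0.6, -2.1]
finger_gap: 0.0463
grip_force: 41.6
```

move_arm(
  targets=[
    [[0,-40,0],[0,0,0],1],
    [[0,-80,0],[0,0,0],1],
    [[0,-115,0],[0,0,0],1],
    [[-5,-131,0],[0,0,0],1],
    [[-20,-131,0],[0,0,0],1],
  ],
)

```text
clock: 34.6
tcp_pos: [0.5542, -0.0339, 0.2008]
orientation: [-0.001, 0.001, 1.0, 0.0]
wrist_force: [-0.1, -0.0, -1.7]
finger_gap: 0.0464
grip_force: 41.7
```

move_arm(
  targets=[
    [[-11,0,0],[0,0,0],1],
    [[-12,0,20],[0,0,0],1],
    [[-12,0,45],[0,0,0],1],
    [[-12,0,55],[0,0,0],1],
    [[-12,0,55],[0,0,0],1],
  ],
)

```text
clock: 35.22
tcp_pos: [0.566, -0.0323, 0.1456]
orientation: [-0.001, -0.0, 1.0, 0.0]
wrist_force: [0.2, 0.1, -1.8]
finger_gap: 0.0462
grip_force: 41.7
```

```bash
python3 - <<'E'
from h import *
s=env.get_state();print(s['tcp_pos'],s['wrist_force'])
for c in('side','top'):
  p=shot(c)
  for n in('mill','spice_jar'):print(n,[(np.round(o['centre'],3),o['confidence']) for o in env.landmark_of(n,p)])
E
```

```text
[ 0.56599671 -0.03231276  0.14558349] [ 0.15994289  0.12169259 -1.80353724]
mill [(array([ 0.56 , -0.032,  0.015]), 0.89)]
spice_jar [(array([0.618, 0.019, 0.012]), 0.59), (array([0.561, 0.282, 0.02 ]), 0.51)]
mill []
spice_jar []
```

Contact is expected at a TCP height of about 0.137.

move_arm(
  targets=[
    [[-1,0,2],[0,0,0],1],
    [[-1,0,5],[0,0,0],1],
    [[-1,0,5],[0,0,0],1],
  ],
)

```text
clock: 35.9
tcp_pos: [0.5672, -0.0328, 0.1409]
orientation: [-0.0, -0.0, 1.0, 0.0]
wrist_force: [-0.0, -0.6, -2.4]
finger_gap: 0.0461
grip_force: 41.7
```

move_arm(
  targets=[
    [[0,0,1],[0,0,0],1],
    [[0,0,2],[0,0,0],1],
    [[0,0,2],[0,0,0],1],
  ],
)

```text
clock: 36.28
tcp_pos: [0.5674, -0.0329, 0.1392]
orientation: [-0.0, -0.0, 1.0, 0.0]
wrist_force: [0.1, -0.3, -1.6]
finger_gap: 0.0464
grip_force: 41.7
```

move_arm(
  targets=[
    [[0,0,1],[0,0,0],1],
    [[0,0,1],[0,0,0],1],
  ],
)

```text
clock: 36.52
tcp_pos: [0.5677, -0.0329, 0.1387]
orientation: [0.0, -0.0, 1.0, -0.0]
wrist_force: [-0.5, 0.9, 1.0]
finger_gap: 0.0466
grip_force: 41.9
```

move_arm(
  targets=[
    [[0,0,1],[0,0,0],1],
    [[0,0,1],[0,0,0],-0.7],
    [[0,0,1],[0,0,0],-0.7],
    [[0,0,1],[0,0,0],-0.7],
    [[0,0,-30],[0,0,0],-0.7],
  ],
)

```text
clock: 37.15
tcp_pos: [0.5655, -0.0326, 0.166]
orientation: [-0.003, -0.0, 1.0, 0.001]
wrist_force: [1.0, -0.5, 0.2]
finger_gap: 0.0726
grip_force: 0.0
```

move_arm(
  targets=[
    [[0,0,-50],[0,0,0],-0.7],
    [[0,0,-103],[0,0,0],-0.7],
    [[2,60,-103],[0,0,0],-0.7],
    [[4,120,-103],[0,0,0],-0.7],
    [[6,180,-103],[0,0,0],-0.7],
  ],
)

```text
clock: 37.78
tcp_pos: [0.5614, 0.1485, 0.2714]
orientation: [0.0, 0.0, 1.0, 0.0]
wrist_force: [0.7, 0.1, 0.3]
finger_gap: 0.0726
grip_force: 0.0
```

move_arm(
  targets=[
    [[1,60,0],[0,0,0],-0.6],
    [[2,120,0],[0,0,0],-0.6],
    [[2,138,0],[0,0,0],-0.6],
    [[2,138,0],[0,0,0],-0.6],
    [[2,138,0],[0,0,0],-0.6],
  ],
)

```text
clock: 38.4
tcp_pos: [0.5596, 0.2837, 0.2712]
orientation: [-0.0, 0.001, 1.0, -0.0]
wrist_force: [0.1, -0.2, 0.0]
finger_gap: 0.0683
grip_force: 0.0
```

```bash
python3 - <<'E'
from h import *
p,t,Rm,M=wrist('w7.png',('sauce_bottle','mill'));print(t)
for c in('side','top'):
  p=shot(c)
  for n in('mill','spice_jar','sauce_bottle'):print(n,[(np.round(o['centre'],3),o['confidence']) for o in env.landmark_of(n,p)])
E
```

```text
sauce_bottle [(array([0.427, 0.088, 0.   ]), 0.95), (array([0.563, 0.282, 0.016]), 0.82)]
mill [(array([ 0.565, -0.036,  0.01 ]), 0.67), (array([0.622, 0.018, 0.01 ]), 0.16)]
[0.55957768 0.28369239 0.27122678]
mill [(array([ 0.561, -0.034,  0.008]), 0.62), (array([0.62 , 0.018, 0.014]), 0.55)]
spice_jar [(array([0.618, 0.018, 0.011]), 0.76)]
sauce_bottle [(array([ 0.429,  0.083, -0.001]), 0.88), (array([0.565, 0.282, 0.017]), 0.68)]
mill [(array([ 0.564, -0.035,  0.01 ]), 0.67)]
spice_jar [(array([0.62 , 0.018, 0.015]), 0.82)]
sauce_bottle [(array([0.559, 0.288, 0.014]), 0.76)]
```

View pics/w7.png

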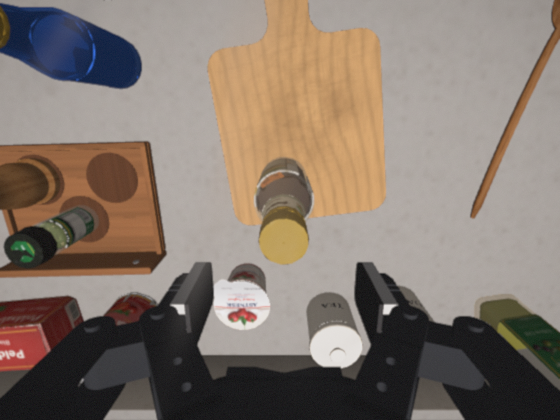

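Wrist view: the mill is back at the left and the bottle's cap at (284,237) is centred between the fingers. I'll grip it.

move_arm(
  targets=[
    [[0,1,30],[0,0,0],-0.6],
    [[1,1,60],[0,0,0],-0.6],
    [[1,1,90],[0,0,0],-0.6],
    [[1,1,107],[0,0,0],-0.6],
    [[1,1,107],[0,0,0],-0.6],
  ],
)

```text
clock: 39.58
tcp_pos: [0.5572, 0.2858, 0.1627]
orientation: [-0.002, -0.0, 1.0, -0.001]
wrist_force: [-0.2, -0.2, -0.4]
finger_gap: 0.0684
grip_force: 0.0
```

move_arm(
  targets=[
    [[0,0,0],[0,0,0],1],
    [[0,0,0],[0,0,0],1],
    [[0,0,0],[0,0,0],1],
    [[0,0,0],[0,0,0],1],
    [[0,0,0],[0,0,0],1],
  ],
  squeeze=80,
)

```text
clock: 40.2
tcp_pos: [0.5595, 0.2863, 0.1663]
orientation: [0.002, -0.0, 1.0, 0.0]
wrist_force: [-1.4, -1.5, 6.2]
finger_gap: 0.0395
grip_force: 80.0
```

move_arm(
  targets=[
    [[0,0,-6],[0,0,0],1],
    [[0,0,-20],[0,0,0],1],
    [[0,0,-40],[0,0,0],1],
    [[0,0,-62],[0,0,0],1],
    [[0,0,-62],[0,0,0],1],
  ],
)

```text
clock: 40.83
tcp_pos: [0.5595, 0.2866, 0.2286]
orientation: [0.002, -0.0, 1.0, 0.001]
wrist_force: [0.6, 0.5, -3.3]
finger_gap: 0.0396
grip_force: 79.9
```

move_arm(
  targets=[
    [[0,-20,0],[0,0,0],1],
    [[0,-60,0],[0,0,0],1],
    [[0,-105,0],[0,0,0],1],
    [[0,-150,0],[0,0,0],1],
    [[0,-185,0],[0,0,0],1],
  ],
)

```text
clock: 41.45
tcp_pos: [0.5573, 0.0984, 0.2251]
orientation: [-0.001, 0.001, 1.0, -0.0]
wrist_force: [0.1, 0.6, -3.9]
finger_gap: 0.0399
grip_force: 80.3
```

move_arm(
  targets=[
    [[0,-25,0],[0,0,0],1],
    [[0,-38,10],[0,0,0],1],
    [[0,-38,35],[0,0,0],1],
    [[0,-38,55],[0,0,0],1],
    [[0,-38,55],[0,0,0],1],
  ],
)

```text
clock: 42.08
tcp_pos: [0.5561, 0.0632, 0.1684]
orientation: [-0.003, -0.0, 1.0, 0.0]
wrist_force: [0.7, -0.2, -2.8]
finger_gap: 0.0395
grip_force: 80.3
```

move_arm(
  targets=[
    [[0,0,0],[0,0,0],1],
    [[0,0,4],[0,0,0],1],
    [[0,0,8],[0,0,0],1],
    [[0,0,8],[0,0,0],1],
  ],
)

```text
clock: 42.58
tcp_pos: [0.5582, 0.0632, 0.1631]
orientation: [-0.0, -0.0, 1.0, 0.0]
wrist_force: [0.3, -0.5, -3.4]
finger_gap: 0.0395
grip_force: 80.3
```

```bash
python3 - <<'E'
from h import *
s=env.get_state();print(s['tcp_pos'],s['wrist_force'])
for c in('side','top'):
  p=shot(c)
  print([(np.round(o['centre'],3),o['confidence']) for o in env.landmark_of('sauce_bottle',p)])
E
```

```text
[0.5582315  0.06317544 0.16308027] [ 0.33751993 -0.51200048 -3.42600477]
[(array([0.433, 0.083, 0.002]), 0.74), (array([0.563, 0.06 , 0.015]), 0.67)]
[]
```

move_arm(
  targets=[
    [[0,0,1],[0,0,0],1],
    [[0,0,2],[0,0,0],1],
    [[0,0,2],[0,0,0],1],
  ],
)

```text
clock: 43.15
tcp_pos: [0.5584, 0.0631, 0.1612]
orientation: [-0.0, -0.0, 1.0, 0.0]
wrist_force: [-0.4, 0.2, -4.8]
finger_gap: 0.0398
grip_force: 80.3
```

move_arm(
  targets=[
    [[-1,0,1],[0,0,0],1],
    [[-1,0,2],[0,0,0],1],
    [[-1,0,2],[0,0,0],1],
  ],
)

```text
clock: 43.52
tcp_pos: [0.5604, 0.063, 0.1608]
orientation: [0.001, -0.0, 1.0, -0.0]
wrist_force: [-1.3, -0.4, 6.3]
finger_gap: 0.0395
grip_force: 81.7
```

move_arm(
  targets=[
    [[0,0,0],[0,0,0],-0.6],
    [[0,0,0],[0,0,0],-0.6],
    [[0,0,0],[0,0,0],-0.6],
    [[0,0,-30],[0,0,0],-0.6],
    [[0,0,-80],[0,0,0],-0.6],
  ],
)

```text
clock: 44.15
tcp_pos: [0.5581, 0.0631, 0.2382]
orientation: [-0.002, -0.0, 1.0, 0.0]
wrist_force: [0.8, -0.3, 0.8]
finger_gap: 0.0684
grip_force: 0.0
```

move_arm(
  targets=[
    [[0,0,-40],[0,0,0],-0.6],
    [[20,40,-40],[0,0,0],-0.6],
    [[40,90,-40],[0,0,0],-0.6],
    [[60,140,-40],[0,0,0],-0.6],
    [[80,190,-40],[0,0,0],-0.6],
  ],
)

```text
clock: 44.78
tcp_pos: [0.4787, 0.2545, 0.2793]
orientation: [0.0, 0.0, 1.0, 0.0]
wrist_force: [1.2, 1.4, 0.5]
finger_gap: 0.0683
grip_force: 0.0
```

move_arm(
  targets=[
    [[0,0,0],[0,0,0],-0.6],
    [[0,0,0],[0,0,0],-0.6],
    [[0,0,0],[0,0,0],-0.6],
    [[0,0,0],[0,0,0],-0.6],
  ],
)

```text
clock: 45.28
tcp_pos: [0.48, 0.252, 0.2792]
orientation: [-0.0, 0.001, 1.0, -0.0]
wrist_force: [0.7, -0.3, -0.2]
finger_gap: 0.0687
grip_force: 0.0
```

```bash
python3 - <<'E'
from h import *
for c in('side','top'):
  p=shot(c,'end'+c+'.png')
  for n in('mill','spice_jar','sauce_bottle','shaker','mat'):print(n,[(np.round(o['centre'],3),o['confidence']) for o in env.landmark_of(n,p)])
E
```

```text
mill [(array([ 0.564, -0.035,  0.006]), 0.6), (array([0.471, 0.296, 0.001]), 0.23)]
spice_jar [(array([0.616, 0.019, 0.015]), 0.88), (array([ 0.563, -0.034,  0.008]), 0.16)]
sauce_bottle [(array([ 0.432,  0.083, -0.002]), 0.9), (array([0.561, 0.059, 0.012]), 0.66)]
shaker [(array([ 0.53 , -0.251,  0.009]), 0.6)]
mat [(array([ 0.53 , -0.246, -0.005]), 0.89)]
mill [(array([ 0.565, -0.035,  0.015]), 0.72)]
spice_jar [(array([0.618, 0.018, 0.015]), 0.76)]
sauce_bottle [(array([ 0.432,  0.09 , -0.001]), 0.62), (array([0.561, 0.06 , 0.011]), 0.6)]
shaker [(array([ 0.524, -0.252,  0.005]), 0.64)]
mat [(array([ 0.532, -0.247, -0.001]), 0.64), (array([ 0.524, -0.252,  0.009]), 0.25)]
```

View pics/endtop.png

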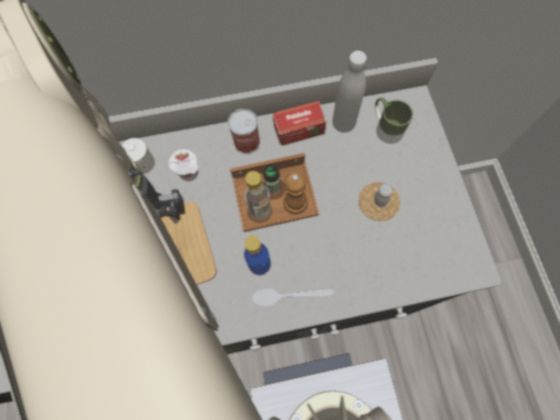

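The final top view shows the bottle (256,197), mill (295,193) and jar (271,180) on the rack, and the shaker (384,196) on the mat. All are upright and the gripper is clear, so I'm handing in.

```bash
python3 -c "
from workcell import env
print(env.hand_in())"
```

```text
the job is handed in; nothing more can be done
None
```

I handed the job in at about 45 s. In the last camera readings all four stood upright and released: shaker on the cork mat within about 10 mm of its centre, jar on the rear place, mill and bottle within about 5 mm of their starting places; the judge's verdict was not shown.

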